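Find a flywheel's heavy side and hold it down over the marking pin

ROBOT

A 6-joint arm with a two-finger parallel gripper is mounted at the origin on a cart in front of the work surface, level with it; the furniture and walls round the work are solid. World frame = base frame: x ahead of the robot, y to its left, z up, the work surface at z = 0. Lengths are in m, angles in degrees, forces in N, time in s.
With the tool pointing down it reaches from about 0.375 to 0.9 m from the base axis. Payload 3.1 kg.
Tool frame: the origin (TCP) lies midway between the tips of the shut fingers; the grasp point (between the pads) lies 19 mm behind it; z points along the fingers, y is the direction in which the jaws open and shut (so a half turn about z gives the same grasp; the last joint's range is limited). The gripper opens to 87 mm and grips with 3 to 60 N. Pads are 19 mm wide; open, the fingers measure 117 mm over their backs; the gripper's body (75 mm by 190 mm) begins 51 mm behind the grasp point.
Start: joints at [62.882, 30.224, 82.088, -0, 67.689, -10.227], TCP at [0.182, 0.598, 0.223] pointing down, gripper open.
Joint ranges: [-176.69, 176.69], [-43.24, 126.21], [12.49, 139.97], [-82, 262], [0, 151.66], [-163.58, 163.58]. Speed limits (degrees/s): [159.86, 159.86, 180, 180, 180, 180].

INTERFACE

Orientations are given as a 3x3 rotation matrix whose columns are the frame's x, y, z axes.
In Python, from rig import bot, capture, get_calibration gives the robot as it stands.
- The arm moves only by the tool play_rows, never from a script. Its arguments are lists of equal length, an entry for each row: "fingers": the closure in counts, from 0 (fully open) to 255 (shut); "linear": the shift along the tool's x, y, z in mm, a list of three; "rot": the turn, a rotation vector about the tool's x, y, z in degrees, a list of three. A call has 1 to 20 rows; each row is the pose to reach, as a shift and turn from the pose commanded when the call began, along the tool's axes at that moment; what a row does not reach only later rows make up. A row lasts 1/10 s, in which the tool goes at most 50 mm and 8.59 degrees, less where a joint would pass 70% of its speed; a pose out of reach is approached as far as the arm can. A call with a gripper value outside its range is refused whole. The fingers move at their own pace and stop on an object; the grip force is fixed at half the most. Time passes only in rows, so rows that repeat a pose let the fingers close. It gives the time, the measured TCP pose, the force and the opening at its end, in the units of the state.
- bot.read_state(): the state, without advancing time (a new reading comes with each control period).
- capture(name): name is "side" or "top" or "wrist"; returns the picture (384x512x3 uint8, red, green, blue); there is no depth.
- get_calibration(name): a dict with "vfov" (degrees; the focal length in pixels is half the picture's height over the tangent of half this angle, whatever the lens; pixels are square), "cx", "cy" (the principal point, pixels), "camera_from_world" (4x4, takes a point from world to camera coordinates). Camera axes: x right, y down, z forward; pixel columns grow to the right and rows downward; lengths in m; the calibration is good to about 2 mm. A picture is of the moment at which its call begins: read the wrist's pose just before it. get_calibration takes no time and is no camera call; for the wrist camera it gives the pose at the moment of the call.
- bot.hand_in(): hands the job in, once; it reports no verdict.
The state is a dict: "time_s": time; "joint_positions": joint angles; "qvel": joint speeds; "tau": joint torques, N m; "position": TCP position; "tcp_rot": TCP orientation; "force": force on the tool from outside, world axes, zero at the start; "moment": the same for the moment, N m; "opening": opening from 0.0 (shut) to 1.0 (fully open).
Only numpy, scipy, OpenCV 4.12 (cv2) and the standard library are available. Lean on these libraries where they do the work, as an engineer would, in place of code of your own. Each camera call takes 0.05 s, during which the arm holds its last target.

TASK

On the small balancing stand, slide the blue carriage by its black handle along the rods to the left until it is against the end block, so that its flywheel stands over the brass marking pin. The wheel has a hidden heavy side and a stiff axle: turn it by its pins by about a quarter turn, let go and see how it swings back, as often and from whichever sides you need to find where the heavy side is. Finish gripping the wheel by one of its pins, holding it still with the heavy side straight down over the marking pin and the carriage still at the end block, and do not let go at the end; leave the other things on the bench where they are.

Things in the scene. Friction and masses are not known exactly. Their poses are not given: they have to be found in the camera images.
- carriage (a joint): position of the carriage along the stand's two rods, m: 0 = right end, 0.150 = against the left end block (grows to the stand's +y, the robot's left). It stays where it is left; about 13 N moves it.
- handle (a point): centre of the carriage's handle: an upright black cylinder 18 mm in diameter, 40 mm tall (20 mm above and below this point, 150 mm above the bench), on a thin steel stem; it can be gripped from above. It stands 73 mm behind the axle point (stand's +x) and the carriage moves along the stand's y. A microscope on an arm leans over the bench behind and to the left of the stand: come from the front.
- axle (a point): point on the flywheel's axis, in front of the disc, in the plane of the middles of the grip pins, 105 mm above the bench; it moves with the carriage but does not turn with the wheel. Its axes are the stand's: x = the wheel's axis, away from the robot, y = along the rods to the left, z up; the stand is turned up to 0.2 rad about the vertical.
- flywheel (a joint): angle q of the flywheel about its level axis, rad; 0 = red pin on top, growing clockwise as seen from the robot (the top goes to the right, -y); it turns without limit. With the axle point as origin and in its axes, pin k (0 = red) is at y = -0.050 sin(q + k 2pi/5), z = +0.050 cos(q + k 2pi/5). Turning it takes up to about 3 N at a pin.
- red_pin (a point): middle of the red pin, turning with the wheel. Five pins (one red, four black), 10 mm in diameter, stick out 37 mm from the disc's front face towards the robot, 50 mm from the axis, 72 degrees apart; this point and the axle point are 20 mm in front of the face. The aluminium disc is 124 mm across and 24 mm thick.
- hub (a point): centre of the disc. A slug out of sight in it makes one side heavy; where, seen from the red pin, differs each time. Let go, the damped wheel swings in about 2 s towards heavy side down, but its stiff axle stops it 18 to 30 degrees short, equally from either side: heavy side down is half-way between the two rests. That near to heavy side down (or up) it stays as left.
- mark_pin (a point): tip of the upright brass marking pin (9 mm thick, 37 mm above the bench) on the stand's base; with the carriage against the left end block it stands 6 mm under the lowest point of the wheel's rim
- steel_block: plain hardened steel bench block, 64x64x28 mm; bystander, loose; origin at the centre of its underside
- steel_cup: spun steel cup on a foot, 85 mm across, 48 mm high; bystander, loose; origin at the centre of its underside
- setting_tin: dark blue-green flat tin, 63x86x22 mm; bystander, loose; origin at the centre of its underside
- pliers: small pliers with red grips, 46x112x10 mm, lying flat; bystander, loose; origin at the centre of its underside
- jar: glass jar with black lid, 48 mm across, 63 mm high; bystander, loose; origin at the centre of its underside

How it is judged:
By the outcome, as a careful person would: the job done as asked, in the order asked, and still so for the second after the job is handed in, while the arm keeps its last pose, push and grip.
It also fails if it takes over 72 s, if anything falls off the work surface, if the arm or the gripper's body presses on something with over 40 N, if the wrist force passes 120 N, or if a joint passes its speed limit or range.

## Working session

There is one attempt and no reset: what is moved stays moved. The work goes in short steps, Python scripts to look and compute and a tool call to move; the robot and the scene stay as the last step left them, time stands still between calls to the robot, and variables do not carry over. Pictures are saved under pics/ and viewed, and the job is handed in when it is done.

Besides the shell and the picture viewer there is one more tool, called as name(argument=value, ...) on one line, values as JSON. play_rows: Moves the arm, as the interface text tells. Its arguments: {"type":"object","properties":{"fingers":{"type":"array"},"linear":{"type":"array"},"rot":{"type":"array"}},"required":["fingers","linear","rot"]}

```bash
ls; mkdir -p pics
python3 - <<'E'
from rig import bot,capture,get_calibration
import cv2,numpy as np
print(bot.read_state())
for n in("side","top","wrist"):
    c=get_calibration(n);print(n,c)
    im=capture(n);cv2.imwrite(f"pics/{n}0.png",im[:,:,::-1])
E
```

```text
pics
{'time_s': 0.0, 'joint_positions': array([ 6.28846664e+01,  3.02786888e+01,  8.21580238e+01,  2.37497212e-06,
        6.76887061e+01, -1.02284309e+01]), 'qvel': array([-0.07400568, -0.00359694,  0.01129714, -0.00839488, -0.03232949,
        0.01648101]), 'tau': array([-1.36513547e-03, -4.40041065e+01, -1.76592797e+01,  6.29860489e-02,
        5.84425055e-02, -1.46657344e-04]), 'position': array([0.18119021, 0.59738008, 0.22156552]), 'tcp_rot': array([[-9.56879812e-01,  2.90482408e-01, -9.97729090e-04],
       [ 2.90483861e-01,  9.56877908e-01, -1.94836345e-03],
       [ 3.88739617e-04, -2.15417385e-03, -9.99997604e-01]]), 'force': array([-0.36951867, -0.49042464,  0.36765099]), 'moment': array([ 0.0506126 ,  0.10374094, -0.00742635]), 'opening': 0.9950280793105793}
side {'vfov': 53.33672860514247, 'cx': 249.76961258245328, 'cy': 200.63105719789297, 'camera_from_world': array([[ 0.84364688, -0.53643602,  0.02227843, -0.4068499 ],
       [-0.18833136, -0.33453471, -0.92337307,  0.25199128],
       [ 0.50278349,  0.77480509, -0.38325689,  0.5143851 ],
       [ 0.        ,  0.        ,  0.        ,  1.        ]])}
top {'vfov': 51.97838187363664, 'cx': 259.5517400469083, 'cy': 191.24697036515994, 'camera_from_world': array([[ 0.03063509, -0.99951832,  0.00496256,  0.12508444],
       [-0.97602521, -0.03098468, -0.21544079,  0.59692166],
       [ 0.21549077,  0.00175647, -0.9765043 ,  1.01289982],
       [ 0.        ,  0.        ,  0.        ,  1.        ]])}
wrist {'vfov': 67.20480285337236, 'cx': 256.55802594742283, 'cy': 194.40701166178263, 'camera_from_world': array([[ 0.29069716,  0.9568136 , -0.00169875, -0.62429602],
       [ 0.92599858, -0.28088716,  0.25224795, -0.03043497],
       [ 0.24087711, -0.07490081, -0.96766114,  0.38936266],
       [ 0.        ,  0.        ,  0.        ,  1.        ]])}
```

View pics/side0.png

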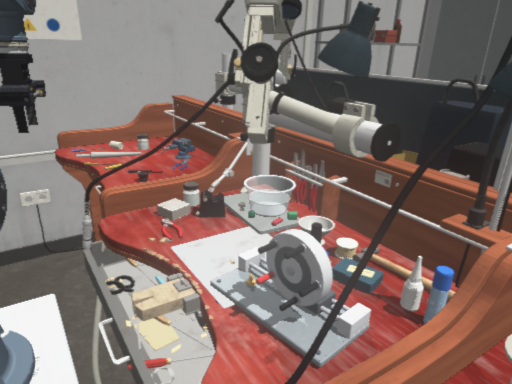

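View pics/top0.png

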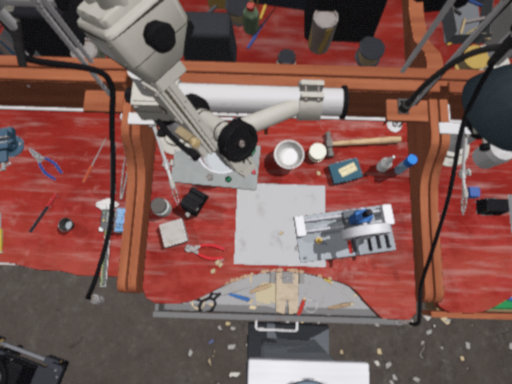

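View pics/wrist0.png

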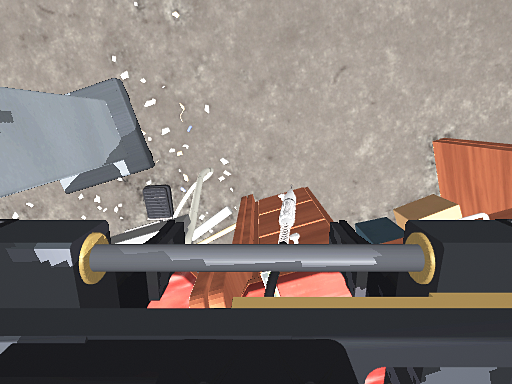

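Run:
```python
import cv2
im=cv2.imread("pics/side0.png");cv2.imwrite("pics/s0c.png",cv2.resize(im[200:370,190:390],None,fx=4,fy=3.5*4/3.5,interpolation=cv2.INTER_CUBIC)[:600])
im=cv2.imread("pics/top0.png");cv2.imwrite("pics/t0c.png",cv2.resize(im[190:270,280:410],None,fx=6,fy=6,interpolation=cv2.INTER_CUBIC))
```

```text
(no output)
```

View pics/s0c.png

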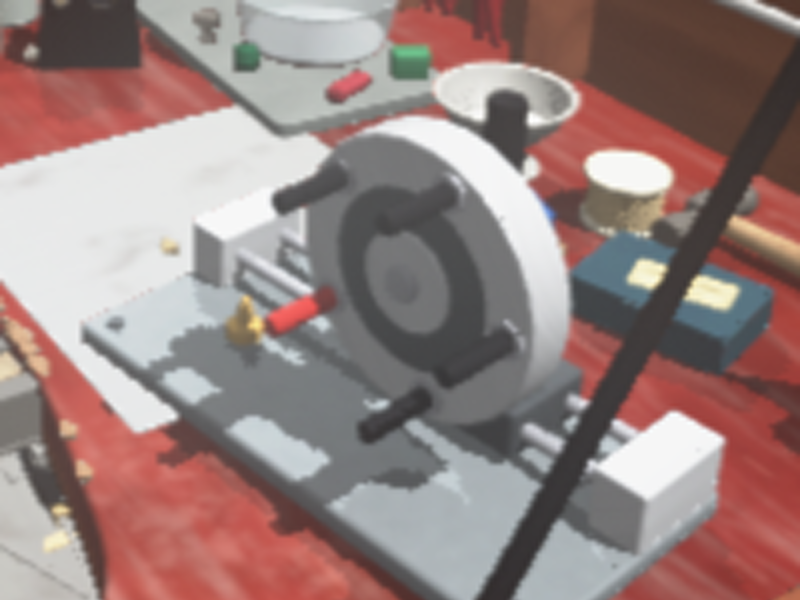

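View pics/t0c.png

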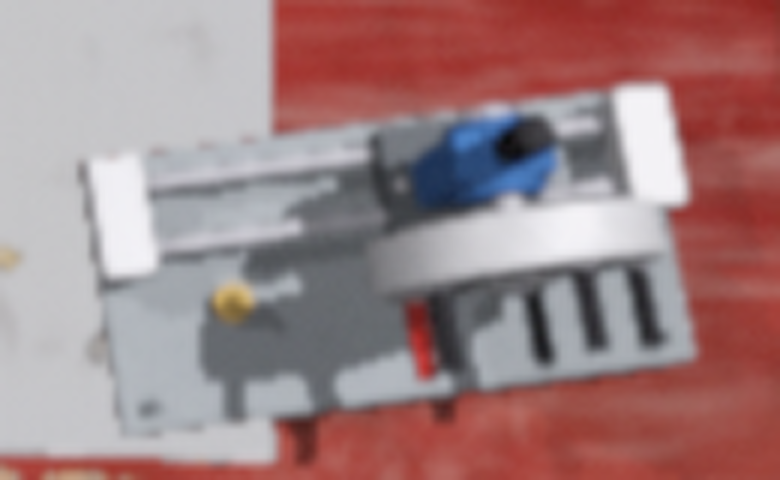

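```bash
cat > h.py <<'E'
import numpy as np, cv2
from rig import bot,capture,get_calibration
def K(c):
    f=192/np.tan(np.radians(c["vfov"]/2)); return f
def ray(n,u,v,c=None):
    c=c or get_calibration(n); f=K(c); M=c["camera_from_world"]; R=M[:3,:3]; o=-R.T@M[:3,3]
    d=R.T@np.array([(u-c["cx"])/f,(v-c["cy"])/f,1.]); return o,d
def plane(n,u,v,z):
    o,d=ray(n,u,v); return o+d*(z-o[2])/d[2]
def proj(n,p,c=None):
    c=c or get_calibration(n); q=c["camera_from_world"]@np.r_[p,1]; f=K(c)
    return np.array([c["cx"]+f*q[0]/q[2],c["cy"]+f*q[1]/q[2]])
def tri(*rs):
    A=np.zeros((3,3));b=np.zeros(3)
    for o,d in rs:
        d=d/np.linalg.norm(d);P=np.eye(3)-np.outer(d,d);A+=P;b+=P@o
    x=np.linalg.solve(A,b); return x,[np.linalg.norm((np.eye(3)-np.outer(d,d)/(d@d))@(x-o)) for o,d in rs]
def snap(n,name):
    im=capture(n)[:,:,::-1].copy(); cv2.imwrite(f"pics/{name}.png",im); return im
E
python3 - <<'E'
from h import *
T=lambda x,y:(280+x/6,190+y/6); S=lambda x,y:(190+x/4,200+y/4)
np.set_printoptions(precision=4,suppress=True)
for nm,t,s,z in [("handle top",T(530,133),S(508,97),.170),("mark",T(233,298),S(246,300),.037)]:
    print(nm,plane("top",*t,z),plane("side",*s,z),tri(ray("top",*t),ray("side",*s)))
# red pin mid/end
print("red end",tri(ray("top",*T(427,376)),ray("side",*S(275,324))))
print("red base",tri(ray("top",*T(415,300)),ray("side",*S(330,300))))
# base plate corners z?
for p in [(82,163),(125,432),(697,357),(668,85),(612,90),(690,200),(90,165),(108,275),(155,262),(148,150),(630,208)]: print(p,plane("top",*T(*p),.05),plane("top",*T(*p),.01))
E
```

```text
handle top [ 0.5257 -0.1232  0.17  ] [ 0.5261 -0.126   0.17  ] (array([ 0.5267, -0.1241,  0.1688]), [np.float64(0.0009309247205465779), np.float64(0.0009309247205463807)])
mark [ 0.4684 -0.0226  0.037 ] [ 0.4677 -0.0274  0.037 ] (array([ 0.4694, -0.0234,  0.034 ]), [np.float64(0.0007846665916897375), np.float64(0.0007846665916897575)])
red end (array([ 0.4332, -0.1008,  0.079 ]), [np.float64(0.0002492391635529805), np.float64(0.00024923916355283415)])
red base (array([ 0.4654, -0.0961,  0.0772]), [np.float64(0.0007092718823987922), np.float64(0.0007092718823988345)])
(82, 163) [0.5264 0.0481 0.05  ] [0.5326 0.0446 0.01  ]
(125, 432) [0.4061 0.0276 0.05  ] [0.4078 0.0233 0.01  ]
(697, 357) [ 0.4472 -0.2288  0.05  ] [ 0.4504 -0.2427  0.01  ]
(668, 85) [ 0.571  -0.2209  0.05  ] [ 0.5789 -0.2345  0.01  ]
(612, 90) [ 0.5679 -0.195   0.05  ] [ 0.5757 -0.2077  0.01  ]
(690, 200) [ 0.5181 -0.2287  0.05  ] [ 0.524  -0.2426  0.01  ]
(90, 165) [0.5256 0.0445 0.05  ] [0.5317 0.0408 0.01  ]
(108, 275) [0.4757 0.0358 0.05  ] [0.48   0.0318 0.01  ]
(155, 262) [0.4822 0.0146 0.05  ] [0.4868 0.0098 0.01  ]
(148, 150) [0.5333 0.0181 0.05  ] [0.5398 0.0134 0.01  ]
(630, 208) [ 0.5135 -0.2012  0.05  ] [ 0.5193 -0.2141  0.01  ]
```

```bash
python3 - <<'E'
from h import *
np.set_printoptions(precision=3,suppress=True)
for nm,t,s in [("cap",(345,102),(382,141)),("knob?",(238,140),(258,62)),("knob2",(158,37),(258,62)),("tubeleft",(240,145),(272,105)),("post",(140,90),(262,160))]:
    x,r=tri(ray("top",*t),ray("side",*s)); print(nm,x,r[0])
for p in [(.526,-.124,.17),(.4,.3,.25),(.51,-.02,.25),(.51,-.02,.4),(.51,-.02,.55)]: print(p,proj("top",p),proj("side",p))
print(get_calibration("top")["camera_from_world"][:3,:3].T@-get_calibration("top")["camera_from_world"][:3,3], [ (-get_calibration(n)["camera_from_world"][:3,:3].T@get_calibration(n)["camera_from_world"][:3,3]) for n in("top","side")])
E
python3 - <<'E'
import cv2
im=cv2.imread("pics/top0.png");cv2.imwrite("pics/t0d.png",cv2.resize(im[0:200,60:360],None,fx=2.6,fy=2.6))
im=cv2.imread("pics/side0.png");cv2.imwrite("pics/s0d.png",cv2.resize(im[0:230,190:450],None,fx=2.6,fy=2.6))
E
```

```text
cap [ 0.764 -0.046  0.264] 0.005014649226283169
knob? [0.616 0.189 0.4  ] 0.0026272658204231918
knob2 [0.786 0.376 0.405] 0.043862401590469564
tubeleft [0.645 0.186 0.307] 0.0056216283775383635
post [0.867 0.503 0.069] 0.014049830840509894
(0.526, -0.124, 0.17) [368.67  212.067] [316.129 223.803]
(0.4, 0.3, 0.25) [185.305 257.244] [148.943 131.3  ]
(0.51, -0.02, 0.25) [332.14  211.825] [272.787 161.093]
(0.51, -0.02, 0.4) [347.063 198.559] [277.107  69.366]
(0.51, -0.02, 0.55) [369.449 178.656] [282.339 -41.73 ]
[0.361 0.142 1.117] [array([0.361, 0.142, 1.117]), array([ 0.132, -0.532,  0.439])]
```

View pics/t0d.png

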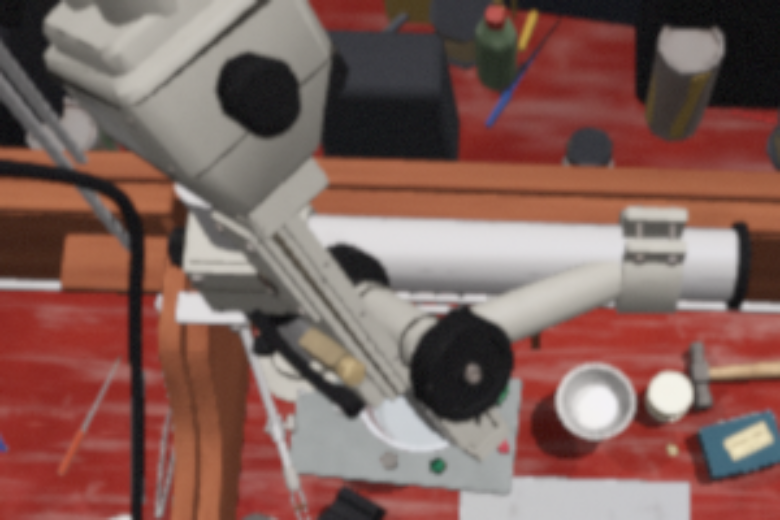

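View pics/s0d.png

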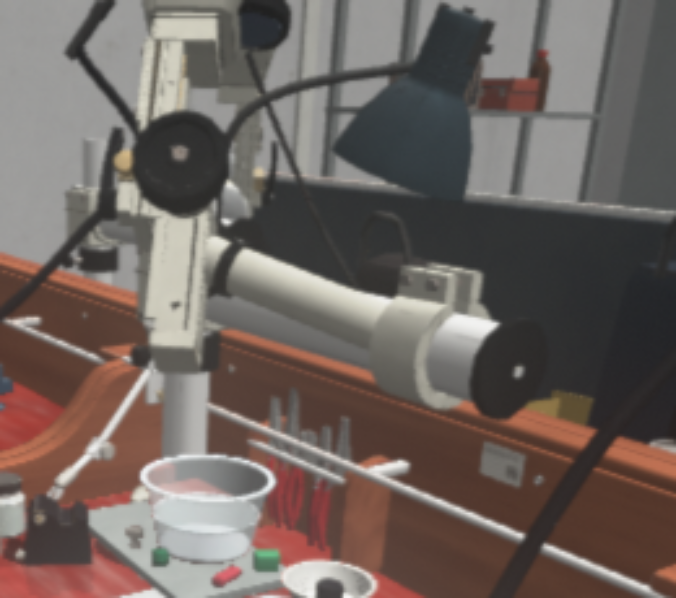

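```bash
cat >> h.py <<'E'
from scipy.spatial.transform import Rotation as Ro
np.set_printoptions(precision=4,suppress=True)
PSI=0.16
XS=np.array([np.cos(PSI),np.sin(PSI),0]); YS=np.array([-np.sin(PSI),np.cos(PSI),0]); ZS=np.array([0,0,1.])
def Rd(tilt=0,psi=PSI):
    "tool down, jaws along stand y; tilt>0 : fingers point forward (deg)"
    t=np.radians(tilt); xs=np.array([np.cos(psi),np.sin(psi),0]); z=-np.cos(t)*ZS+np.sin(t)*xs; y=np.array([-np.sin(psi),np.cos(psi),0]); return np.column_stack([np.cross(y,z),y,z])
def rel(p,R=None,s=None):
    s=s or bot.read_state(); R0=s["tcp_rot"]; R=R0 if R is None else R
    return np.round(R0.T@(np.array(p)-s["position"])*1000,1), np.round(np.degrees(Ro.from_matrix(R0.T@R).as_rotvec()),1)
E
python3 - <<'E'
from h import *
for p in [(.40,.30,.26),(.43,-.10,.26),(.526,-.124,.25)]: print(p,rel(p,Rd()))
E
```

```text
(0.4, 0.3, 0.26) (array([-295.7, -221.2,  -37.9]), array([ -0.1,  -0. , -26.1]))
(0.43, -0.1, 0.26) (array([-440.6, -595.3,  -37.4]), array([ -0.1,  -0. , -26.1]))
(0.526, -0.124, 0.25) (array([-539.4, -590.3,  -27.4]), array([ -0.1,  -0. , -26.1]))
```

play_rows(fingers=[0, 0, 0, 0, 0, 0, 0, 0, 0, 0, 0, 0, 0, 0, 0, 0, 0, 0, 0, 0], linear=[[-37, -28, -10], [-74, -56, -20], [-111, -84, -30], [-148, -112, -38], [-185, -140, -38], [-222, -168, -38], [-259, -196, -38], [-296, -221, -38], [-314, -268, -38], [-332, -315, -38], [-350, -362, -38], [-368, -409, -38], [-386, -456, -38], [-404, -503, -38], [-422, -550, -38], [-440, -592, -38], [-475, -592, -34], [-510, -591, -30], [-539, -590, -28], [-539, -590, -28]], rot=[[0, 0, -3], [0, 0, -6], [0, 0, -9], [0, 0, -12], [0, 0, -15], [0, 0, -18], [0, 0, -21], [0, 0, -24], [0, 0, -26], [0, 0, -26], [0, 0, -26], [0, 0, -26], [0, 0, -26], [0, 0, -26], [0, 0, -26], [0, 0, -26], [0, 0, -26], [0, 0, -26], [0, 0, -26], [0, 0, -26]])

```text
time_s: 2.15
position: [0.5292, -0.125, 0.25]
tcp_rot: [[-0.987, -0.158, 0.003], [-0.158, 0.988, -0.001], [-0.003, -0.002, -1.0]]
force: [0.2, 0.1, 0.7]
opening: 0.996
```

Run:
```python
from h import *
s=bot.read_state();print(s["time_s"],s["position"],s["tcp_rot"],s["joint_positions"],s["force"])
im=snap("top","top1");cv2.imwrite("pics/t1c.png",cv2.resize(im[150:280,260:420],None,fx=4.5,fy=4.5))
snap("wrist","w1")
for p in [(.526,-.124,.133)]: print(p,rel(p,Rd()))
print(proj("wrist",(.526,-.124,.17)))
```

```text
2.15 [ 0.5292 -0.125   0.25  ] [[-0.9875 -0.1576  0.0027]
 [-0.1576  0.9875 -0.0011]
 [-0.0025 -0.0015 -1.    ]] [ -25.0705   22.0058   92.0597    0.0103   65.7662 -124.1427] [0.2135 0.0509 0.7417]
(0.526, -0.124, 0.133) (array([ -0.7,  -1.3, 116.8]), array([ 0.1, -0.1, -0.1]))
[254.84 201.11]
```

View pics/t1c.png

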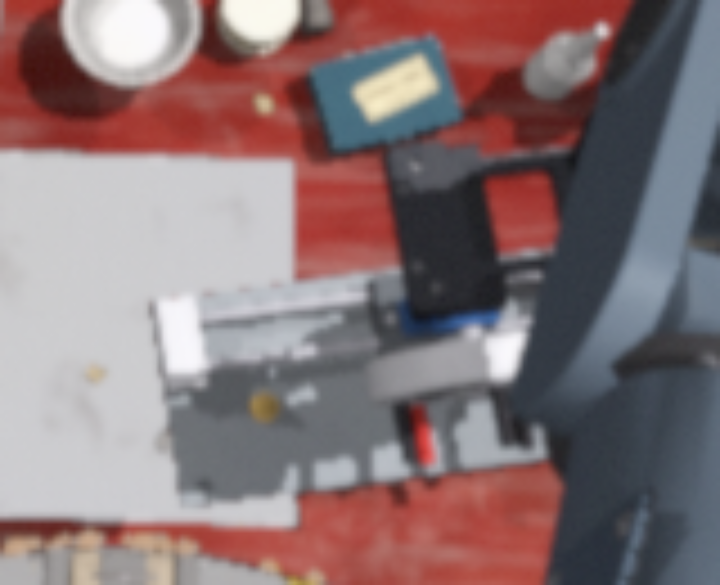

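View pics/w1.png

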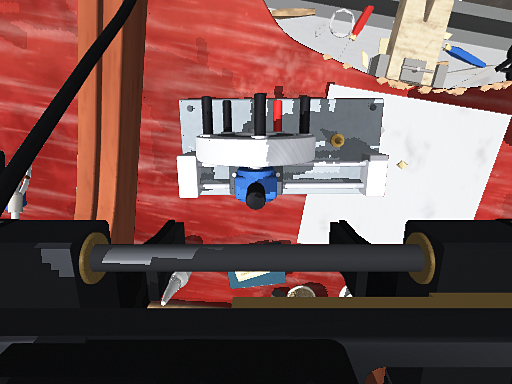

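Run:
```python
from h import *
import cv2
im=cv2.imread("pics/w1.png");cv2.imwrite("pics/w1c.png",cv2.resize(im[80:220,165:400],None,fx=3.4,fy=3.4,interpolation=cv2.INTER_CUBIC))
```

```text
(no output)
```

View pics/w1c.png

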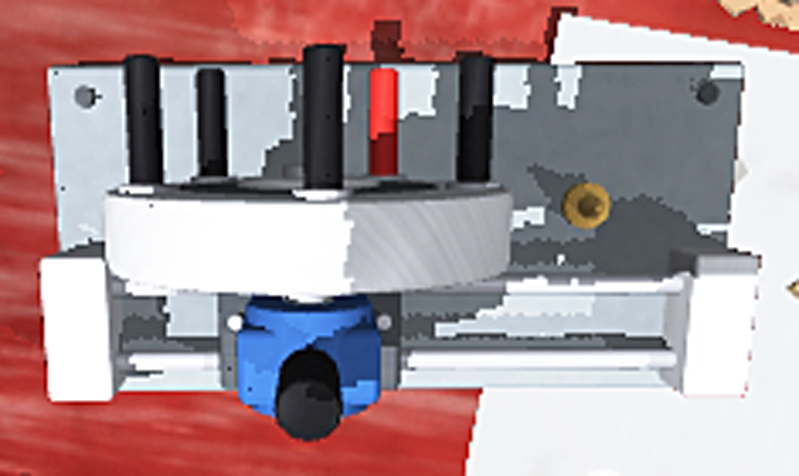

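Run:
```python
from h import *
W=lambda x,y:(165+x/3.4,80+y/3.4)
h=plane("wrist",*W(310,408),.17);m=plane("wrist",*W(588,205),.037)
print(h,m)
a=plane("wrist",*W(50,68),.012);b=plane("wrist",*W(742,62),.012); d=b-a;print("yaw",np.arctan2(-d[0],d[1]))
a=plane("wrist",*W(48,400),.05);b=plane("wrist",*W(748,397),.05); d=b-a;print("yaw",np.arctan2(-d[0],d[1]))
ax=h-.073*XS; print("axle",ax,"mark rel",(m-ax)@XS,(m-ax)@YS)
```

```text
[ 0.5248 -0.123   0.17  ] [ 0.4669 -0.0264  0.037 ]
yaw 0.1672346612355624
yaw 0.1629068002708326
axle [ 0.4528 -0.1346  0.17  ] mark rel 0.031166995786087847 0.10458126917469086
```

play_rows(fingers=[0, 0, 0, 0, 0, 0, 255, 255, 255, 255, 255, 255, 255, 255], linear=[[0, 0, 25], [0, 0, 50], [0, -1, 75], [0, -1, 98], [0, -1, 117], [0, -1, 117], [0, -1, 117], [0, -1, 117], [0, -1, 117], [0, -1, 117], [0, -1, 117], [0, -1, 117], [0, -1, 117], [0, -1, 117]], rot=[[0, 0, 0], [0, 0, 0], [0, 0, 0], [0, 0, 0], [0, 0, 0], [0, 0, 0], [0, 0, 0], [0, 0, 0], [0, 0, 0], [0, 0, 0], [0, 0, 0], [0, 0, 0], [0, 0, 0], [0, 0, 0]])

```text
time_s: 3.65
position: [0.526, -0.1241, 0.1335]
tcp_rot: [[-0.987, -0.158, -0.0], [-0.158, 0.987, 0.0], [0.0, 0.0, -1.0]]
force: [-0.8, -0.1, 0.7]
opening: 0.354
```

Run:
```python
from h import *
s=bot.read_state();print(s["time_s"],s["position"],s["force"],s["moment"],s["opening"])
im=snap("side","side2");cv2.imwrite("pics/s2c.png",cv2.resize(im[180:370,190:390],None,fx=3,fy=3))
```

```text
3.65 [ 0.526  -0.1241  0.1335] [-0.7528 -0.0838  0.674 ] [ 0.0163 -0.001   0.0036] 0.3537348002841923
```

View pics/s2c.png

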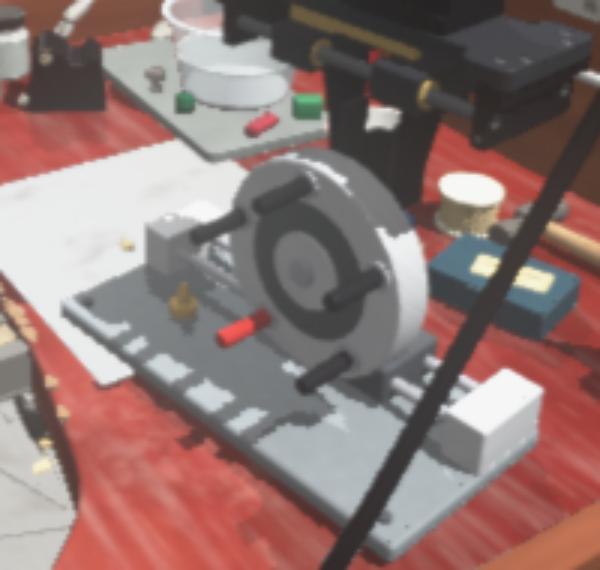

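play_rows(fingers=[255, 255, 255, 255, 255, 255, 255, 255, 255, 255, 255, 255, 255, 255, 255, 255, 255, 255, 255], linear=[[0, 0, 0], [0, 0, 0], [0, 0, 0], [0, 0, 0], [0, 3, 0], [0, 9, 0], [0, 18, 0], [0, 28, 0], [0, 38, 0], [0, 48, 0], [0, 58, 0], [0, 68, 0], [0, 78, 0], [0, 87, 0], [0, 94, 0], [0, 99, 0], [0, 102, 0], [0, 104, 0], [0, 104, 0]], rot=[[0, 0, 0], [0, 0, 0], [0, 0, 0], [0, 0, 0], [0, 0, 0], [0, 0, 0], [0, 0, 0], [0, 0, 0], [0, 0, 0], [0, 0, 0], [0, 0, 0], [0, 0, 0], [0, 0, 0], [0, 0, 0], [0, 0, 0], [0, 0, 0], [0, 0, 0], [0, 0, 0], [0, 0, 0]])

```text
time_s: 5.6
position: [0.5095, -0.0241, 0.1335]
tcp_rot: [[-0.987, -0.16, -0.0], [-0.16, 0.987, -0.005], [0.001, -0.005, -1.0]]
force: [-2.5, -11.4, -2.0]
opening: 0.199
```

Run:
```python
from h import *
s=bot.read_state();print(s["time_s"],s["position"],s["force"],s["moment"],s["opening"])
```

```text
5.6 [ 0.5095 -0.0241  0.1335] [ -2.4833 -11.435   -1.9861] [-1.8728  0.2906 -0.0311] 0.19930594423153966
```

play_rows(fingers=[255, 255, 255, 255, 255], linear=[[0, 2, 0], [0, 4, 0], [0, 6, 0], [0, 6, 0], [0, 6, 0]], rot=[[0, 0, 0], [0, 0, 0], [0, 0, 0], [0, 0, 0], [0, 0, 0]])

```text
time_s: 6.1
position: [0.5086, -0.0183, 0.1335]
tcp_rot: [[-0.987, -0.16, -0.001], [-0.16, 0.987, -0.005], [0.001, -0.005, -1.0]]
force: [-1.3, -12.1, -2.3]
opening: 0.201
```

Run:
```python
from h import *
s=bot.read_state();print(s["time_s"],s["position"],s["force"],s["moment"],s["opening"])
```

```text
6.1 [ 0.5086 -0.0183  0.1335] [ -1.3091 -12.1175  -2.2997] [-1.885   0.2487 -0.0234] 0.20111901584945083
```

Still sliding (force unchanged); push a little further.

play_rows(fingers=[255, 255, 255, 255], linear=[[0, 2, 0], [0, 4, 0], [0, 4, 0], [0, 4, 0]], rot=[[0, 0, 0], [0, 0, 0], [0, 0, 0], [0, 0, 0]])

```text
time_s: 6.5
position: [0.5084, -0.0173, 0.1335]
tcp_rot: [[-0.987, -0.162, 0.0], [-0.162, 0.987, -0.01], [0.002, -0.01, -1.0]]
force: [-1.9, -21.2, -2.9]
opening: 0.199
```

Run:
```python
from h import *
s=bot.read_state();print(s["time_s"],s["position"],s["force"],s["moment"],s["opening"])
im=snap("side","side3");cv2.imwrite("pics/s3c.png",cv2.resize(im[180:370,190:390],None,fx=3,fy=3))
```

```text
6.5 [ 0.5084 -0.0173  0.1335] [ -1.8753 -21.2484  -2.8893] [-3.4707  0.4127 -0.0806] 0.1988248437082541
```

View pics/s3c.png

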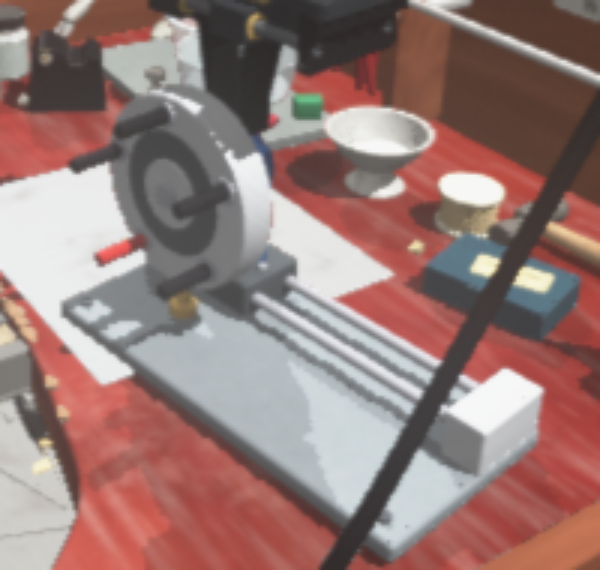

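```bash
cat >> h.py <<'E'
AX=np.array([.436,-.030,.105])
def onface(n,u,v,xs=-.017,c=None):
    o,d=ray(n,u,v,c); t=((AX-o)@XS+xs)/(d@XS); p=o+t*d-AX
    return p@YS,p[2]
def pin(y,z): return np.degrees(np.arctan2(-y,z)),np.hypot(y,z)
def pinpos(a,xs=0): a=np.radians(a); return AX+xs*XS-.05*np.sin(a)*YS+.05*np.cos(a)*ZS
E
python3 - <<'E'
from h import *
for p in [(75,163),(121,127),(181,209),(166,287),(101,258)]:
    y,z=onface("side",190+p[0]/3,180+p[1]/3); print(p,y,z,pin(y,z), pin(y,z)[0]%72)
print(rel((.508,-.018,.25)))
E
```

```text
(75, 163) 0.044065042429323124 0.014598369080747173 (np.float64(-71.67041095058099), np.float64(0.046420257906605415)) 0.32958904941901324
(121, 127) 0.0006273350326761769 0.054756969466970826 (np.float64(-0.6563927400691532), np.float64(0.05476056294862205)) 71.34360725993085
(181, 209) -0.0506600686624476 0.025260232178587846 (np.float64(63.49813977648123), np.float64(0.056608496593709944)) 63.49813977648123
(166, 287) -0.03988570646807823 -0.029595530211223423 (np.float64(126.57572631703601), np.float64(0.049666537919822194)) 54.575726317036015
(101, 258) 0.01927606287476405 -0.03940711267014814 (np.float64(-153.93434486354747), np.float64(0.04386897683955721)) 62.065655136452534
(array([   0.7,   -1.7, -116.5]), array([0., 0., 0.]))
```

play_rows(fingers=[255, 150, 110, 110, 110, 110, 110, 110, 110, 110], linear=[[0, -3, 0], [0, -3, 0], [0, -3, 0], [0, -3, 0], [0, -3, 0], [0, -3, -20], [0, -3, -50], [0, -3, -90], [0, -3, -117], [0, -3, -117]], rot=[[0, 0, 0], [0, 0, 0], [0, 0, 0], [0, 0, 0], [0, 0, 0], [0, 0, 0], [0, 0, 0], [0, 0, 0], [0, 0, 0], [0, 0, 0]])

```text
time_s: 7.55
position: [0.5111, -0.0144, 0.2546]
tcp_rot: [[-0.987, -0.159, 0.009], [-0.159, 0.987, -0.002], [-0.009, -0.003, -1.0]]
force: [0.9, 0.7, -0.3]
opening: 0.566
```

Run:
```python
from h import *
s=bot.read_state();print(s["time_s"],s["position"],s["force"],s["opening"],s["joint_positions"])
im=snap("wrist","w4");cv2.imwrite("pics/w4c.png",cv2.resize(im[80:220,165:400],None,fx=3.4,fy=3.4,interpolation=cv2.INTER_CUBIC))
from scipy.optimize import least_squares
D=[([62.8847,30.2787,82.158,0,67.6887],(.18119,.59738,.22157)),(s["joint_positions"],s["position"])]
s2=bot.read_state(); D[1]=(s2["joint_positions"],s2["position"])
D.append(([-25.0705,22.0058,92.0597,0,65.7662],(.5275,-.1245,.25)))
def fk(x,q):
    a,b,o,d,L,zo,r0=x; q=np.radians(q)
    r=r0+a*np.sin(q[1])+b*np.sin(q[1]+q[2])+o*np.cos(q[1]+q[2]); z=zo+a*np.cos(q[1])+b*np.cos(q[1]+q[2])-o*np.sin(q[1]+q[2])
    e=q[1]+q[2]+q[4]; r+=L*np.sin(e); z+=L*np.cos(e)
    c,sn=np.cos(q[0]),np.sin(q[0]); return np.array([c*r-sn*d,sn*r+c*d,z])
f=lambda x:np.concatenate([np.concatenate([fk(x,q)-p for q,p in D]),.01*(x-np.array([.4,.35,.0,.11,.25,.2,0]))])
r=least_squares(f,[.4,.35,0,.11,.25,.2,0]);print(r.x,r.fun[:9]*1000)
```

```text
7.55 [ 0.5111 -0.0144  0.2546] [ 0.9166  0.7197 -0.308 ] 0.5658328781798999 [ -14.1765   18.9271   96.338     0.0367   64.2015 -113.347 ]
[ 0.6045  0.3875  0.0515  0.111   0.2701  0.165  -0.0288] [-0.1532 -0.3805 -0.2    -0.3706 -0.089  -0.0449  0.769  -0.1234  0.2484]
```

View pics/w4c.png

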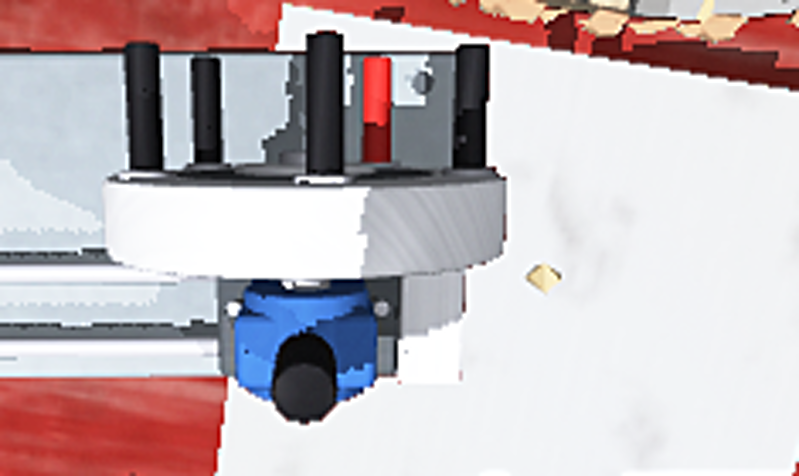

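Run:
```python
import numpy as np
from scipy.optimize import least_squares
for x in ([.6045,.3875,.0515,.111,.2701,.165,-.0288],):
  a,b,o,d,L,zo,r0=x
  for R,z in [(.436,.13),(.40,.13),(.37,.13),(.43,.07),(.38,.07)]:
    for tilt in (0,15,30,45):
      rp=np.sqrt(R*R-d*d); t=np.radians(tilt)
      wr=rp-L*np.sin(t)-r0; wz=z+L*np.cos(t)-zo
      bb=np.hypot(b,o); D=np.hypot(wr,wz); c=(D*D-a*a-bb*bb)/(2*a*bb)
      if abs(c)>1: print(R,z,tilt,"no");continue
      g=np.degrees(np.arccos(c)); q3=g-np.degrees(np.arctan2(o,b))
      f=lambda q:[a*np.sin(q[0])+b*np.sin(q[0]+q[1])+o*np.cos(q[0]+q[1])-wr,a*np.cos(q[0])+b*np.cos(q[0]+q[1])-o*np.sin(q[0]+q[1])-wz]
      s=least_squares(f,np.radians([10,110])); q=np.degrees(s.x); print(R,z,tilt,q,180-tilt-q.sum(),s.cost<1e-9)
```

```text
0.436 0.13 0 [ 22.4673176  115.81580573] 41.71687666989965 True
0.436 0.13 15 [ 19.07160011 125.44313031] 20.485269578199592 True
0.436 0.13 30 [ 19.02479185 135.78449756] -4.809289412527733 True
0.436 0.13 45 [ 25.21685723 146.93427266] -37.15112989904813 True
0.4 0.13 0 [ 20.09543163 120.63714701] 39.267421355847176 True
0.4 0.13 15 [ 16.8074646  130.10615914] 18.086376253471144 True
0.4 0.13 30 [ 17.28047269 140.55847245] -7.838945143219689 True
0.4 0.13 45 [ 25.66133401 152.59400628] -43.255340284697155 True
0.37 0.13 0 [ 18.10993622 124.59000637] 37.300057404793876 True
0.37 0.13 15 [ 14.90383993 133.94569016] 16.150469908007835 True
0.37 0.13 30 [ 15.91130114 144.56167848] -10.47297961464949 True
0.37 0.13 45 [ 27.28507918 157.90554658] -50.19062576515779 True
0.43 0.07 0 [ 28.23804774 120.31671592] 31.445236348527374 True
0.43 0.07 15 [ 26.28702556 130.31678219] 8.396192254484674 True
0.43 0.07 30 [ 28.85798525 141.01743316] -19.8754184103488 True
0.43 0.07 45 [ 40.09190029 152.7081596 ] -57.80005988495117 True
0.38 0.07 0 [ 25.82264165 127.35133617] 26.826022179890344 True
0.38 0.07 15 [ 24.48182879 137.36202939] 3.156141814054422 True
0.38 0.07 30 [ 29.12626072 148.74268323] -27.868943950974938 True
0.38 0.07 45 [ 77.80329129 179.97157333] -122.77486462646334 True
```

```bash
cat >> h.py <<'E'
def tcp_for(a,xs=-.007,tilt=15,up=0,back=0):
    R=Rd(tilt); return pinpos(a,xs)+.019*R[:,2]+up*ZS-back*XS, R
E
python3 - <<'E'
from h import *
s=bot.read_state();print(s["time_s"],s["position"])
for a,u in [(-7,.05),(-7,0)]: p,R=tcp_for(a,up=u); print(p,rel(p,R))
E
```

```text
7.6 [ 0.5096 -0.0142  0.2524]
[ 0.433  -0.0243  0.1863] (array([77.5,  2.3, 65.8]), array([ -0.1, -14.7,  -0. ]))
[ 0.433  -0.0243  0.1363] (array([ 77.8,   2.3, 115.8]), array([ -0.1, -14.7,  -0. ]))
```

play_rows(fingers=[110, 110, 110, 110, 110, 110, 110, 110, 255, 255, 255, 255, 255, 255, 255], linear=[[35, 1, 15], [70, 2, 35], [77, 2, 60], [77, 2, 75], [77, 2, 95], [77, 2, 114], [77, 2, 114], [77, 2, 114], [77, 2, 114], [77, 2, 114], [77, 2, 114], [77, 2, 114], [77, 2, 114], [77, 2, 114], [77, 2, 114]], rot=[[0, -6, 0], [0, -12, 0], [0, -15, 0], [0, -15, 0], [0, -15, 0], [0, -15, 0], [0, -15, 0], [0, -15, 0], [0, -15, 0], [0, -15, 0], [0, -15, 0], [0, -15, 0], [0, -15, 0], [0, -15, 0], [0, -15, 0]])

```text
time_s: 9.1
position: [0.4322, -0.0247, 0.1367]
tcp_rot: [[-0.954, -0.158, 0.256], [-0.153, 0.987, 0.041], [-0.259, 0.0, -0.966]]
force: [-0.7, 1.3, 3.2]
opening: 0.104
```

Run:
```python
from h import *
s=bot.read_state();print(s["time_s"],s["position"],s["force"],s["opening"],s["joint_positions"])
print(tcp_for(-7)[0], rel(tcp_for(-7)[0],Rd(15)))
im=snap("side","side5");cv2.imwrite("pics/s5c.png",cv2.resize(im[180:350,190:390],None,fx=3.5,fy=3.5))
im=snap("wrist","w5")
```

```text
9.1 [ 0.4322 -0.0247  0.1367] [-0.7479  1.3108  3.2237] 0.10393075214441472 [ -24.1669   21.5642  124.7795   21.8313   22.4828 -142.6792]
[ 0.433  -0.0243  0.1363] (array([-0.7,  0.2,  0.7]), array([-0. ,  0. , -0.1]))
```

View pics/s5c.png

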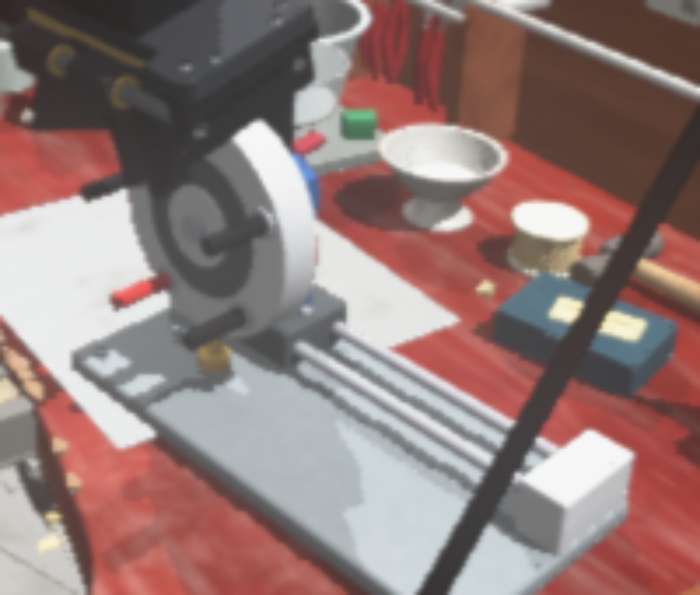

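View pics/w5.png

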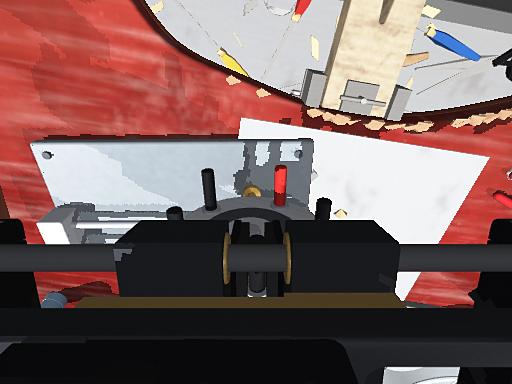

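Run:
```python
from h import *
s=bot.read_state(); 
for a in np.r_[-7:69:5,68]:
    t=15-11*(a+7)/75; p,R=tcp_for(a,tilt=t); l,r=rel(p,R); print(a,np.round(l),np.round(r,1))
p,R=tcp_for(68,tilt=4,back=.05,up=.0); print(rel(p,R))
p,R=tcp_for(68,tilt=4,back=.05,up=.08); print(rel(p,R))
```

```text
-7 [-1.  0.  1.] [-0.   0.  -0.1]
-2 [-1. -4.  0.] [-0.   0.7 -0.1]
3 [-0. -8.  0.] [-0.   1.5 -0.1]
8 [  0. -13.   1.] [-0.   2.2 -0.1]
13 [  0. -17.   2.] [-0.   2.9 -0.1]
18 [  1. -21.   3.] [-0.   3.7 -0.1]
23 [  2. -25.   4.] [-0.   4.4 -0.1]
28 [  2. -29.   6.] [-0.   5.1 -0.1]
33 [  3. -33.   8.] [-0.   5.9 -0.1]
38 [  4. -37.  10.] [-0.   6.6 -0.1]
43 [  5. -40.  13.] [-0.   7.3 -0.1]
48 [  6. -43.  16.] [-0.   8.1 -0.1]
53 [  7. -46.  19.] [-0.   8.8 -0.1]
58 [  8. -48.  23.] [-0.   9.5 -0.1]
63 [ 10. -50.  26.] [-0.  10.3 -0.1]
68 [ 11. -52.  30.] [-0.  11.  -0.1]
68 [ 11. -52.  30.] [-0.  11.  -0.1]
(array([ 59.2, -52.3,  17.2]), array([-0. , 11. , -0.1]))
(array([ 38.4, -52.3, -60.1]), array([-0. , 11. , -0.1]))
```

play_rows(fingers=[255, 255, 255, 255, 255, 255, 255, 255, 255, 255, 255, 255, 255, 255, 255, 255, 255], linear=[[0, -4, 0], [0, -8, 0], [0, -13, 1], [0, -17, 2], [1, -21, 3], [2, -25, 4], [2, -29, 6], [3, -33, 8], [4, -37, 10], [5, -40, 13], [6, -43, 16], [7, -46, 19], [8, -48, 23], [10, -50, 26], [11, -52, 30], [11, -52, 30], [11, -52, 30]], rot=[[0, 0.7, 0], [0, 1.5, 0], [0, 2.2, 0], [0, 2.9, 0], [0, 3.7, 0], [0, 4.4, 0], [0, 5.1, 0], [0, 5.9, 0], [0, 6.6, 0], [0, 7.3, 0], [0, 8.1, 0], [0, 8.8, 0], [0, 9.5, 0], [0, 10.3, 0], [0, 11, 0], [0, 11, 0], [0, 11, 0]])

```text
time_s: 10.9
position: [0.4359, -0.0754, 0.1041]
tcp_rot: [[-0.985, -0.159, 0.065], [-0.158, 0.987, 0.013], [-0.067, 0.003, -0.998]]
force: [-2.2, 4.8, -0.9]
opening: 0.093
```

Run:
```python
from h import *
s=bot.read_state();print(s["time_s"],s["position"],s["force"],s["moment"],s["opening"],s["joint_positions"])
print(tcp_for(68,tilt=4)[0])
g=s["position"]-.019*s["tcp_rot"][:,2]-AX; print(g@XS,g@YS,g[2],pin(g@YS,g[2]))
im=snap("side","side6");cv2.imwrite("pics/s6c.png",cv2.resize(im[180:350,190:390],None,fx=3.5,fy=3.5))
for d in [(45,0),(45,-80)]: pass
for b,u in [(.05,0),(.05,.03),(.06,.1)]:
    p,R=tcp_for(68,tilt=4,back=b,up=u); print(rel(p,R))
```

```text
10.9 [ 0.4359 -0.0754  0.1041] [-2.2475  4.7997 -0.9416] [0.9985 0.3531 0.0847] 0.09347912050921163 [ -26.0102   27.8265  116.7354    4.3333   32.47   -128.7217]
[ 0.4378 -0.0767  0.1048]
-0.008589148618115737 -0.04486313286074741 0.018091857456286636 (np.float64(68.03736582684552), np.float64(0.04837371183090738))
(array([48.2, -1.6, -3.8]), array([ 0.1, -0.2, -0.1]))
(array([ 46.2,  -1.5, -33.7]), array([ 0.1, -0.2, -0.1]))
(array([  51.5,   -1.3, -104.2]), array([ 0.1, -0.2, -0.1]))
```

View pics/s6c.png

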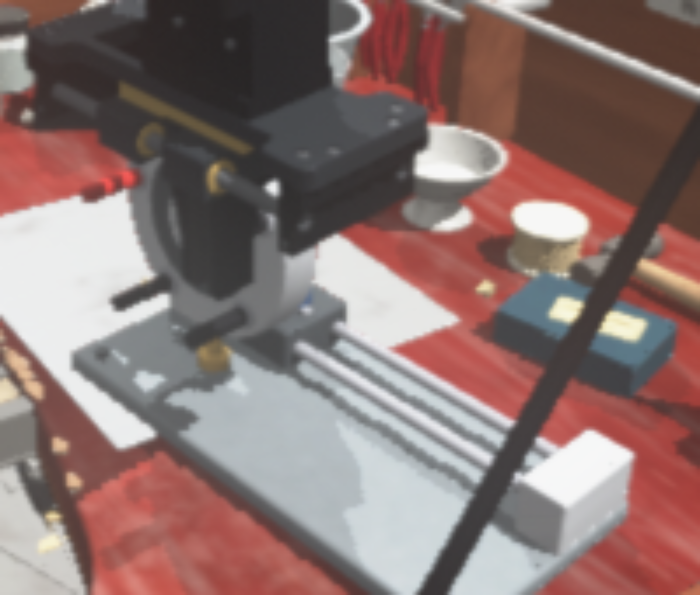

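play_rows(fingers=[100, 100, 100, 100, 100, 100, 100, 100, 100, 100, 100, 100, 100, 100, 100, 100, 100, 100, 100, 100], linear=[[0, 0, 0], [0, 0, 0], [24, 0, -2], [48, 0, -4], [49, 0, -34], [51, 0, -68], [51, 0, -104], [51, 0, -104], [51, 0, -104], [51, 0, -104], [51, 0, -104], [51, 0, -104], [51, 0, -104], [51, 0, -104], [51, 0, -104], [51, 0, -104], [51, 0, -104], [51, 0, -104], [51, 0, -104], [51, 0, -104]], rot=[[0, 0, 0], [0, 0, 0], [0, 0, 0], [0, 0, 0], [0, 0, 0], [0, 0, 0], [0, 0, 0], [0, 0, 0], [0, 0, 0], [0, 0, 0], [0, 0, 0], [0, 0, 0], [0, 0, 0], [0, 0, 0], [0, 0, 0], [0, 0, 0], [0, 0, 0], [0, 0, 0], [0, 0, 0], [0, 0, 0]])

```text
time_s: 12.95
position: [0.3801, -0.0857, 0.205]
tcp_rot: [[-0.985, -0.158, 0.069], [-0.158, 0.987, 0.011], [-0.07, -0.0, -0.998]]
force: [0.2, -0.0, 0.6]
opening: 0.605
```

Run:
```python
from h import *
s=bot.read_state();print(s["time_s"],s["position"],s["force"],s["opening"],s["joint_positions"])
im=snap("side","side7");cv2.imwrite("pics/s7c.png",cv2.resize(im[180:320,190:320],None,fx=4.2,fy=4.2,interpolation=cv2.INTER_CUBIC))
im=snap("wrist","w7")
```

```text
12.95 [ 0.3801 -0.0857  0.205 ] [ 0.1768 -0.0385  0.6326] 0.6045707276876695 [ -31.393    12.3526  117.579     3.5457   47.0731 -132.8518]
```

View pics/s7c.png

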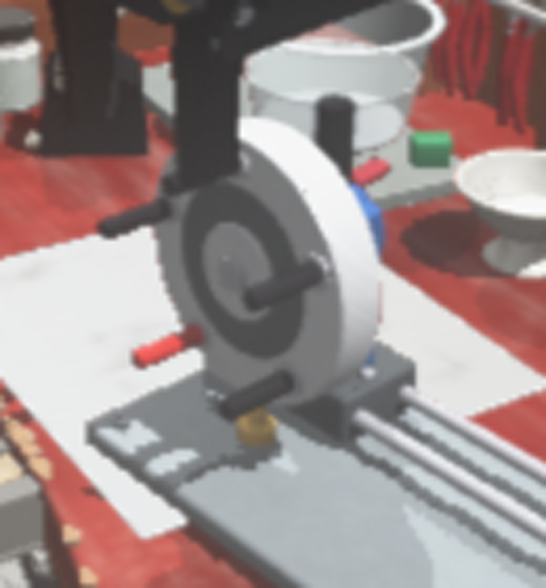

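View pics/w7.png

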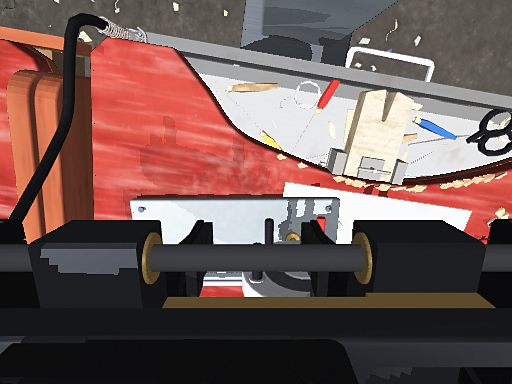

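play_rows(fingers=[150, 150, 150, 150, 150], linear=[[0, 0, -25], [0, -15, -50], [0, -30, -60], [0, -30, -60], [0, -30, -60]], rot=[[0, 0, 0], [0, 0, 0], [0, 0, 0], [0, 0, 0], [0, 0, 0]])

```text
time_s: 13.55
position: [0.3803, -0.1156, 0.2644]
tcp_rot: [[-0.985, -0.157, 0.068], [-0.157, 0.988, 0.012], [-0.069, 0.001, -0.998]]
force: [-0.3, 0.0, -0.2]
opening: 0.417
```

Run:
```python
from h import *
s=bot.read_state();print(s["time_s"],s["position"],s["force"],s["opening"],s["joint_positions"])
im=snap("side","side8");cv2.imwrite("pics/s8c.png",cv2.resize(im[195:295,205:280],None,fx=6,fy=6,interpolation=cv2.INTER_CUBIC))
a=cv2.imread("pics/side3.png");cv2.imwrite("pics/s3d.png",cv2.resize(a[195:295,205:280],None,fx=6,fy=6,interpolation=cv2.INTER_CUBIC))
cv2.imwrite("pics/cmp.png",np.hstack([cv2.imread("pics/s8c.png"),cv2.imread("pics/s3d.png")])[:, :800])
cv2.imwrite("pics/cmp.png",cv2.resize(np.hstack([cv2.imread("pics/s3d.png")[:,:390],cv2.imread("pics/s8c.png")[:,:390]]),None,fx=1,fy=1))
```

```text
13.55 [ 0.3803 -0.1156  0.2644] [-0.3385  0.0014 -0.1829] 0.4171147389958869 [ -35.395     7.1832  111.5675    3.3084   58.4935 -136.1128]
```

View pics/cmp.png

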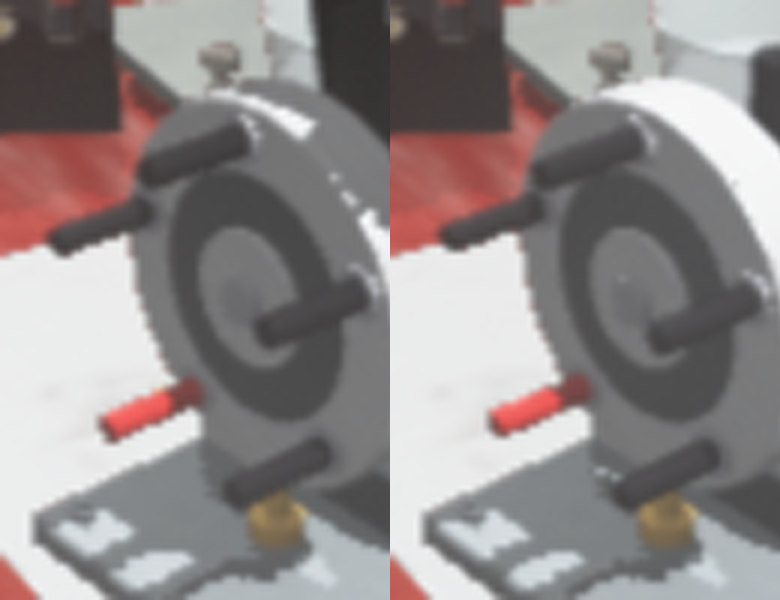

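```bash
cat >> h.py <<'E'
def qfit(pts,sc,ox,oy,ks,n="side",ctr=None):
    P=np.array([onface(n,ox+x/sc,oy+y/sc) for x,y in pts]); w=P[:,0]*-1+0j; w=P[:,1]-1j*P[:,0]  # z - i y -> angle cw
    k=np.array(ks); e=np.exp(1j*2*np.pi*k/5)
    if ctr is None:  # w = c + r e^{iq} e
        A=np.column_stack([np.ones(len(k)),e]); s=np.linalg.lstsq(A,w,rcond=None)[0]; c,r=s; res=w-A@s
    else:
        c=ctr; r=np.mean((w-c)/e); res=w-c-r*e
    print("q",round(np.degrees(np.angle(r)),1),"r",round(abs(r)*1000,1),"c z,y mm",c.real*1000,-c.imag*1000,"res mm",np.round(abs(res)*1000,1), "pins",np.round(np.degrees(np.angle(w-c)),1)); return c
E
python3 - <<'E'
from h import *
ks=[3,2,4+0,4,0]
qfit([(60,240),(148,170),(107,428),(265,334),(232,492)],6,205,195,[1,2,0,3,4])
qfit([(56,239),(149,171),(107,425),(269,336),(232,492)],6,205,195,[1,2,0,3,4])
p,R=tcp_for(65,tilt=4,up=.05);print(rel(p,R))
p,R=tcp_for(65,tilt=4);print(rel(p,R))
E
```

```text
q -149.8 r 49.4 c z,y mm 2.394171890579785 -3.08463979062392 res mm [1.2 0.8 1.  0.4 0.3] pins [ -77.    -6.3 -150.4   66.2  138.4]
q -149.7 r 49.9 c z,y mm 2.503087240524031 -3.099548820120131 res mm [0.6 0.1 0.4 0.8 0.6] pins [ -78.2   -5.8 -149.9   66.9  138.5]
(array([-55.9,  29.6, 110.9]), array([ 0.1, -0.1, -0.1]))
(array([-52.4,  29.5, 160.8]), array([ 0.1, -0.1, -0.1]))
```

play_rows(fingers=[150, 150, 150, 150, 150, 150, 255, 255, 255, 255, 255, 255], linear=[[-28, 15, 35], [-55, 29, 70], [-55, 29, 110], [-53, 29, 136], [-53, 29, 160], [-53, 29, 160], [-53, 29, 160], [-53, 29, 160], [-53, 29, 160], [-53, 29, 160], [-53, 29, 160], [-53, 29, 160]], rot=[[0, 0, 0], [0, 0, 0], [0, 0, 0], [0, 0, 0], [0, 0, 0], [0, 0, 0], [0, 0, 0], [0, 0, 0], [0, 0, 0], [0, 0, 0], [0, 0, 0], [0, 0, 0]])

```text
time_s: 14.8
position: [0.4396, -0.0762, 0.1095]
tcp_rot: [[-0.985, -0.157, 0.07], [-0.156, 0.988, 0.012], [-0.071, 0.001, -0.997]]
force: [2.0, 5.3, 0.2]
opening: 0.101
```

Run:
```python
from h import *
s=bot.read_state();print(s["time_s"],s["position"],s["force"],s["opening"],s["joint_positions"])
g=s["position"]-.019*s["tcp_rot"][:,2]-AX; print(g@XS,g@YS,g[2],pin(g@YS,g[2]))
for a in np.arange(66,-25,-5):
    p,R=tcp_for(a,tilt=4); l,r=rel(p,R); print(a,np.round(l),np.round(r,1))
```

```text
14.8 [ 0.4396 -0.0762  0.1095] [1.968  5.3183 0.1973] 0.10119108263155704 [ -25.9494   27.2763  116.1786    4.3715   33.3221 -128.5567]
-0.00519841553115011 -0.04623878001577725 0.023453323131951267 (np.float64(63.10487720664219), np.float64(0.05184672741146891))
66 [2. 0. 3.] [ 0.1  0.1 -0.1]
61 [ 2.  2. -1.] [ 0.1  0.1 -0.1]
56 [ 2.  5. -5.] [ 0.1  0.1 -0.1]
51 [ 1.  7. -8.] [ 0.1  0.1 -0.1]
46 [  1.  10. -11.] [ 0.1  0.1 -0.1]
41 [  1.  13. -14.] [ 0.1  0.1 -0.1]
36 [  1.  17. -17.] [ 0.1  0.1 -0.1]
31 [  0.  20. -20.] [ 0.1  0.1 -0.1]
26 [  0.  24. -22.] [ 0.1  0.1 -0.1]
21 [  0.  28. -23.] [ 0.1  0.1 -0.1]
16 [  0.  32. -25.] [ 0.1  0.1 -0.1]
11 [  0.  37. -26.] [ 0.1  0.1 -0.1]
6 [  0.  41. -26.] [ 0.1  0.1 -0.1]
1 [  0.  45. -26.] [ 0.1  0.1 -0.1]
-4 [  0.  50. -26.] [ 0.1  0.1 -0.1]
-9 [  0.  54. -26.] [ 0.1  0.1 -0.1]
-14 [  0.  58. -25.] [ 0.1  0.1 -0.1]
-19 [  0.  62. -24.] [ 0.1  0.1 -0.1]
-24 [  0.  67. -22.] [ 0.1  0.1 -0.1]
```

play_rows(fingers=[255, 255, 255, 255, 255, 255, 255, 255, 255, 255, 255, 255, 255, 255, 255, 255, 255, 255, 255, 255], linear=[[0, 2, -4], [0, 5, -8], [0, 7, -11], [0, 10, -14], [0, 13, -17], [0, 17, -20], [0, 20, -23], [0, 24, -25], [0, 28, -26], [0, 32, -28], [0, 37, -29], [0, 41, -29], [0, 45, -29], [0, 50, -29], [0, 54, -29], [0, 58, -28], [0, 62, -27], [0, 67, -25], [0, 67, -25], [0, 67, -25]], rot=[[0, 0, 0], [0, 0, 0], [0, 0, 0], [0, 0, 0], [0, 0, 0], [0, 0, 0], [0, 0, 0], [0, 0, 0], [0, 0, 0], [0, 0, 0], [0, 0, 0], [0, 0, 0], [0, 0, 0], [0, 0, 0], [0, 0, 0], [0, 0, 0], [0, 0, 0], [0, 0, 0], [0, 0, 0], [0, 0, 0]])

```text
time_s: 16.8
position: [0.4293, -0.0119, 0.1359]
tcp_rot: [[-0.985, -0.158, 0.075], [-0.158, 0.987, 0.009], [-0.075, -0.003, -0.997]]
force: [2.2, 0.5, 12.3]
opening: 0.106
```

Run:
```python
from h import *
s=bot.read_state();print(s["time_s"],s["position"],s["force"],s["opening"],s["joint_positions"])
g=s["position"]-.019*s["tcp_rot"][:,2]-AX; print(g@XS,g@YS,g[2],pin(g@YS,g[2]))
im=snap("side","side9");cv2.imwrite("pics/s9c.png",cv2.resize(im[180:320,190:320],None,fx=4.2,fy=4.2,interpolation=cv2.INTER_CUBIC))
```

```text
16.8 [ 0.4293 -0.0119  0.1359] [ 2.1732  0.4631 12.3012] 0.10565930610053856 [ -17.9168   23.0383  117.4643    3.1395   35.6102 -119.5179]
-0.005188172360581281 0.018996637182711443 0.04983014093351888 (np.float64(-20.868239429488867), np.float64(0.05332837115181682))
```

View pics/s9c.png

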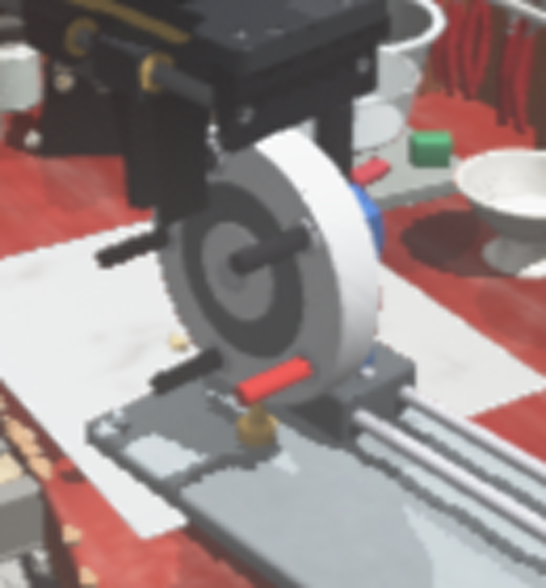

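play_rows(fingers=[100, 100, 100, 100, 100, 100, 100, 100, 100, 100, 100, 100, 100, 100, 100, 100, 100, 100, 100, 100], linear=[[0, 0, 0], [0, 0, 0], [30, 0, -2], [52, 0, -4], [53, 0, -34], [55, 0, -68], [55, 0, -100], [55, 0, -110], [55, 0, -110], [55, 0, -110], [55, 0, -110], [55, 0, -110], [55, 0, -110], [55, 0, -110], [55, 0, -110], [55, 0, -110], [55, 0, -110], [55, 0, -110], [55, 0, -110], [55, 0, -110]], rot=[[0, 0, 0], [0, 0, 0], [0, 0, 0], [0, 0, 0], [0, 0, 0], [0, 0, 0], [0, 0, 0], [0, 0, 0], [0, 0, 0], [0, 0, 0], [0, 0, 0], [0, 0, 0], [0, 0, 0], [0, 0, 0], [0, 0, 0], [0, 0, 0], [0, 0, 0], [0, 0, 0], [0, 0, 0], [0, 0, 0]])

```text
time_s: 18.85
position: [0.3653, -0.0213, 0.2397]
tcp_rot: [[-0.985, -0.158, 0.069], [-0.158, 0.987, 0.011], [-0.07, -0.0, -0.998]]
force: [0.7, -0.3, -0.1]
opening: 0.606
```

Run:
```python
from h import *
s=bot.read_state();print(s["time_s"],s["position"],s["force"],s["opening"],s["joint_positions"])
im=snap("side","side10");cv2.imwrite("pics/s10c.png",cv2.resize(im[195:295,205:280],None,fx=6,fy=6,interpolation=cv2.INTER_CUBIC))
```

```text
18.85 [ 0.3653 -0.0213  0.2397] [ 0.6866 -0.3304 -0.097 ] 0.6059219214264131 [ -22.8527    6.4739  117.6084    2.6665   52.5452 -123.523 ]
```

View pics/s10c.png

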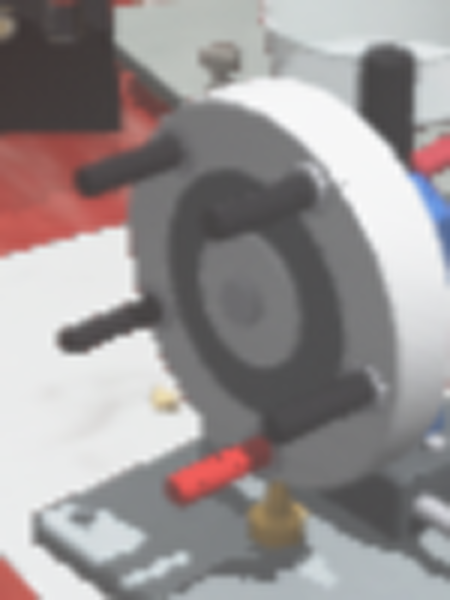

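play_rows(fingers=[150, 150, 150, 150, 150, 150], linear=[[0, 0, 0], [0, 0, 0], [0, 0, 0], [0, 0, 0], [0, 0, 0], [0, 0, 0]], rot=[[0, 0, 0], [0, 0, 0], [0, 0, 0], [0, 0, 0], [0, 0, 0], [0, 0, 0]])

```text
time_s: 19.5
position: [0.3653, -0.0212, 0.2397]
tcp_rot: [[-0.985, -0.158, 0.069], [-0.158, 0.987, 0.011], [-0.07, 0.0, -0.998]]
force: [-0.1, 0.6, 0.3]
opening: 0.414
```

Run:
```python
from h import *
qfit([(88,182),(213,222),(70,338),(278,430),(178,488)],6,205,195,[2,3,1,4,0])
im=snap("side","side11");cv2.imwrite("pics/s11c.png",cv2.resize(im[195:295,205:280],None,fx=6,fy=6,interpolation=cv2.INTER_CUBIC))
d=cv2.absdiff(im[195:295,205:280],cv2.imread("pics/side10.png")[195:295,205:280]);print(d.max(),(d.max(2)>20).sum(), bot.read_state()["time_s"])
for n in("top",):
    im=snap(n,"top11");cv2.imwrite("pics/t11c.png",cv2.resize(im[170:280,280:420],None,fx=5,fy=5,interpolation=cv2.INTER_CUBIC))
```

```text
q 171.1 r 49.3 c z,y mm 3.294295742594819 -4.3994375347741315 res mm [0.4 1.1 0.7 1.2 0.1] pins [ -44.9   26.  -116.1   99.4  171.3]
25 1 19.55
```

View pics/s11c.png

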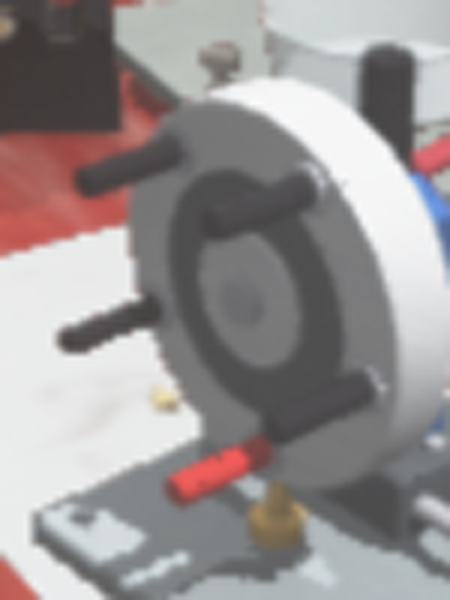

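View pics/t11c.png

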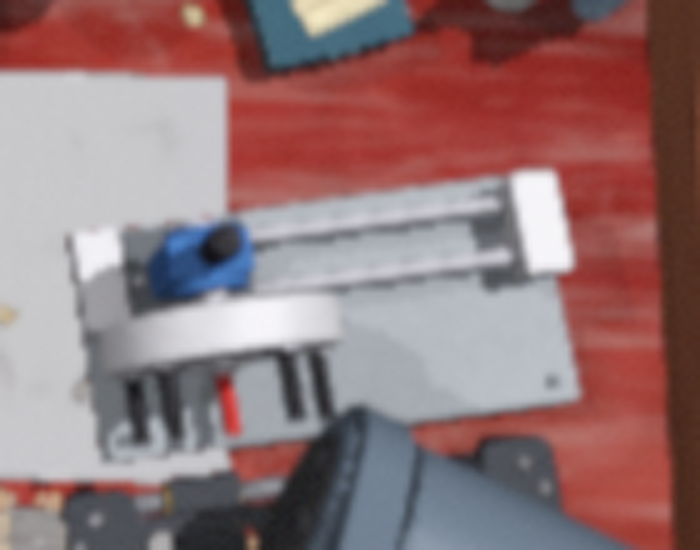

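Run:
```python
from h import *
T={0:(237,432),1:(140,442),2:(173,436),3:(296,416),4:(327,413)}
for q in (167,171,175):
  print(q,{k:np.round((proj("top",pinpos(q+72*k,-.017))-[280,170])*5).tolist() for k in range(5)})
# y_s of each pin tip from top ray at the height predicted, and angle by asin-like using mean-centred y
for q in (171,):
  ys=[]
  for k,(u,v) in T.items():
    z=pinpos(q+72*k)[2]; p=plane("top",280+u/5,170+v/5,z)-AX; ys.append(p@YS)
  ys=np.array(ys); a=2*np.pi/5*np.arange(5)
  A=np.column_stack([np.ones(5),-np.sin(a),-np.cos(a)]); s=np.linalg.lstsq(A,ys,rcond=None)[0]; print(ys,s,"q",np.degrees(np.arctan2(s[2],s[1])),np.hypot(s[1],s[2]))
```

```text
167 {0: [240.0, 435.0], 1: [145.0, 447.0], 2: [170.0, 440.0], 3: [291.0, 423.0], 4: [329.0, 421.0]}
171 {0: [233.0, 436.0], 1: [142.0, 447.0], 2: [176.0, 439.0], 3: [296.0, 422.0], 4: [327.0, 421.0]}
175 {0: [227.0, 437.0], 1: [140.0, 447.0], 2: [182.0, 438.0], 3: [302.0, 422.0], 4: [324.0, 422.0]}
[-0.0103  0.0454  0.0365 -0.0231 -0.0502] [-0.0003 -0.0504  0.0091] q 169.8103925671012 0.05117162941618836
```

Run:
```python
from h import *
p,R=tcp_for(-45.5,tilt=4,up=.06);print(rel(p,R))
p,R=tcp_for(-45.5,tilt=4);print(rel(p,R))
p0=p
for a in (-41,-37,-33,-29,-26.2): p,R=tcp_for(a,tilt=4); print(a,rel(p,R)[0]-rel(p0,R)[0])
```

```text
(array([-58.5,  15.8,  62.8]), array([-0. ,  0. , -0.1]))
(array([-54.3,  15.8, 122.7]), array([-0. ,  0. , -0.1]))
-41 [-0.2 -2.8 -2.7]
-37 [-0.3 -5.5 -4.9]
-33 [-0.5 -8.4 -6.9]
-29 [ -0.6 -11.4  -8.7]
-26.2 [ -0.7 -13.5  -9.8]
```

play_rows(fingers=[150, 150, 150, 150, 150, 150, 255, 255, 255, 255, 255, 255], linear=[[-30, 8, 30], [-58, 16, 60], [-56, 16, 85], [-55, 16, 110], [-54, 16, 122], [-54, 16, 122], [-54, 16, 122], [-54, 16, 122], [-54, 16, 122], [-54, 16, 122], [-54, 16, 122], [-54, 16, 122]], rot=[[0, 0, 0], [0, 0, 0], [0, 0, 0], [0, 0, 0], [0, 0, 0], [0, 0, 0], [0, 0, 0], [0, 0, 0], [0, 0, 0], [0, 0, 0], [0, 0, 0], [0, 0, 0]])

```text
time_s: 20.8
position: [0.4247, 0.0044, 0.1223]
tcp_rot: [[-0.985, -0.158, 0.07], [-0.158, 0.987, 0.011], [-0.071, -0.0, -0.997]]
force: [-0.3, 1.7, 4.2]
opening: 0.1
```

Run:
```python
from h import *
s=bot.read_state();print(s["time_s"],s["position"],s["force"],s["opening"])
g=s["position"]-.019*s["tcp_rot"][:,2]-AX; print(g@XS,g@YS,g[2],pin(g@YS,g[2]))
im=snap("side","side12");cv2.imwrite("pics/s12c.png",cv2.resize(im[195:295,205:280],None,fx=6,fy=6,interpolation=cv2.INTER_CUBIC))
```

```text
20.8 [0.4247 0.0044 0.1223] [-0.2671  1.6931  4.2234] 0.09987076808088984
-0.006993197953892682 0.03576347397741967 0.03623482162877849 (np.float64(-44.62490993610147), np.float64(0.050911574022052854))
```

View pics/s12c.png

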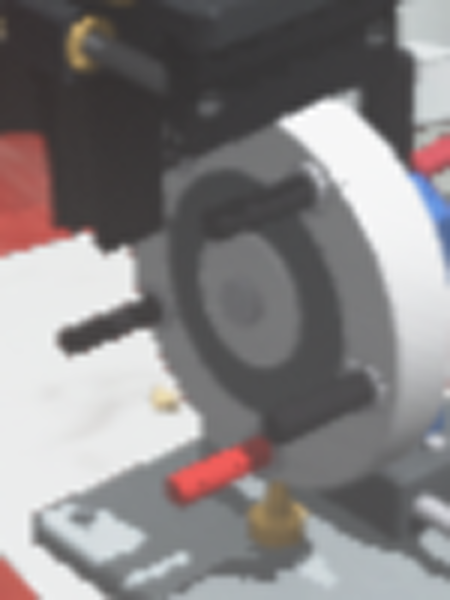

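play_rows(fingers=[255, 255, 255, 255, 255, 255, 255, 255, 255, 255], linear=[[0, -2, -2], [0, -5, -4], [0, -7, -6], [0, -9, -7], [0, -12, -9], [0, -14, -10], [0, -14, -10], [0, -14, -10], [0, -14, -10], [0, -14, -10]], rot=[[0, 0, 0], [0, 0, 0], [0, 0, 0], [0, 0, 0], [0, 0, 0], [0, 0, 0], [0, 0, 0], [0, 0, 0], [0, 0, 0], [0, 0, 0]])

```text
time_s: 21.85
position: [0.4267, -0.0083, 0.1326]
tcp_rot: [[-0.985, -0.156, 0.071], [-0.156, 0.988, 0.013], [-0.072, 0.002, -0.997]]
force: [1.2, 8.5, 9.7]
opening: 0.099
```

Run:
```python
from h import *
s=bot.read_state();print(s["time_s"],s["position"],s["force"],s["opening"])
g=s["position"]-.019*s["tcp_rot"][:,2]-AX; print(g@XS,g@YS,g[2],pin(g@YS,g[2]))
im=snap("side","side13");cv2.imwrite("pics/s13c.png",cv2.resize(im[195:295,205:280],None,fx=6,fy=6,interpolation=cv2.INTER_CUBIC))
im=snap("top","top13");cv2.imwrite("pics/t13c.png",cv2.resize(im[170:280,280:420],None,fx=5,fy=5,interpolation=cv2.INTER_CUBIC))
```

```text
21.85 [ 0.4267 -0.0083  0.1326] [1.1626 8.4918 9.6658] 0.09890319988353244
-0.0070964178542079915 0.02288016260881409 0.046535414275467826 (np.float64(-26.182056000676855), np.float64(0.05185601819263786))
```

View pics/s13c.png

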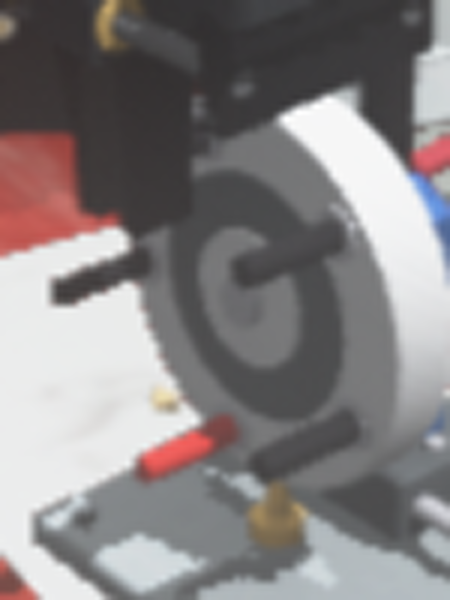

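View pics/t13c.png

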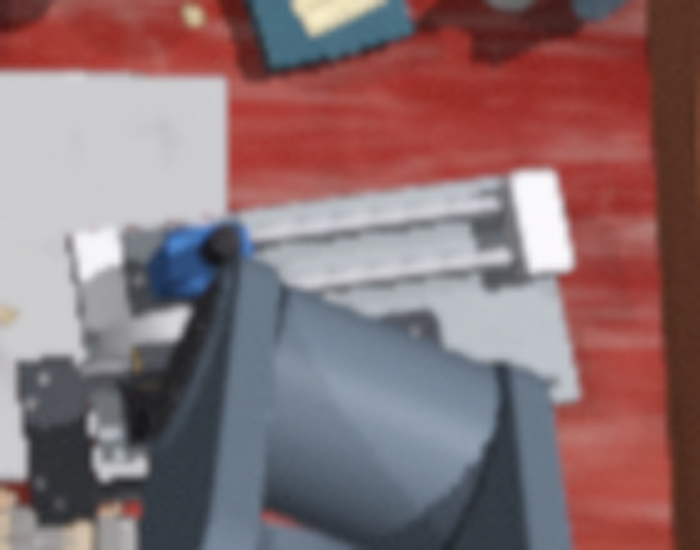

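Run:
```python
from h import *
P=[(147,468),(63,292),(245,270),(262,465)]
qfit(P,6,205,195,[0,1,3,4])
qfit(P,6,205,195,[0,1,3,4],ctr=.0029+.00375j)
# same subset/centre for rests
c=.0029+.00375j
qfit([(107,425),(56,239),(269,336),(232,492)],6,205,195,[0,1,3,4],ctr=c)
qfit([(178,488),(70,338),(213,222),(278,430)],6,205,195,[0,1,3,4],ctr=c)
```

```text
q -170.9 r 48.9 c z,y mm 3.1919789642818928 -4.922459007446012 res mm [0.7 0.6 0.4 0.4] pins [-171.3  -98.4   44.6  117.5]
q -171.3 r 48.9 c z,y mm 2.9 -3.75 res mm [1.2 1.9 1.2 0.6] pins [-172.6  -98.3   45.3  116.6]
q -149.5 r 49.9 c z,y mm 2.9 -3.75 res mm [0.2 1.5 0.5 1.1] pins [-149.4  -78.8   67.   139.4]
q 170.9 r 49.4 c z,y mm 2.9 -3.75 res mm [0.7 1.4 0.4 1.6] pins [ 170.4 -116.    26.4   98.9]
```

play_rows(fingers=[255, 255, 255, 255, 255, 255], linear=[[0, 0, -1], [0, 0, -2.5], [0, -0.5, -3.5], [0, -0.5, -3.5], [0, -0.5, -3.5], [0, -0.5, -3.5]], rot=[[0, 0, 0], [0, 0, 0], [0, 0, 0], [0, 0, 0], [0, 0, 0], [0, 0, 0]])

```text
time_s: 22.55
position: [0.4272, -0.0111, 0.1347]
tcp_rot: [[-0.985, -0.158, 0.071], [-0.158, 0.987, 0.01], [-0.072, -0.002, -0.997]]
force: [6.3, -0.1, -11.6]
opening: 0.102
```

Run:
```python
from h import *
s=bot.read_state();print(s["time_s"],s["position"],s["force"],s["opening"])
g=s["position"]-.019*s["tcp_rot"][:,2]-AX; print(g@XS,g@YS,g[2],pin(g@YS,g[2]))
im=snap("side","side14");cv2.imwrite("pics/s14c.png",cv2.resize(im[195:295,205:280],None,fx=6,fy=6,interpolation=cv2.INTER_CUBIC))
```

```text
22.55 [ 0.4272 -0.0111  0.1347] [  6.2501  -0.1426 -11.6174] 0.1015610571551828
-0.007003756065334532 0.020086135594017385 0.0486190399678139 (np.float64(-22.447140701586754), np.float64(0.05260478961552016))
```

View pics/s14c.png

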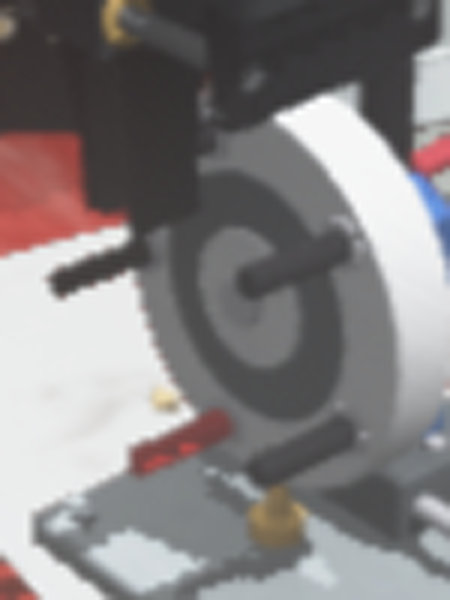

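Run:
```python
from h import *
P=[(141,462),(61,284),(250,280),(256,467)]
qfit(P,6,205,195,[0,1,3,4]); qfit(P,6,205,195,[0,1,3,4],ctr=.0029+.00375j)
```

```text
q -167.8 r 48.7 c z,y mm 3.187044533239059 -4.513261600130745 res mm [0.8 0.2 0.6 1.1] pins [-168.4  -95.6   48.4  120.6]
q -168.0 r 48.8 c z,y mm 2.9 -3.75 res mm [1.1 1.  1.5 0.5] pins [-169.2  -95.4   48.7  119.9]
```

play_rows(fingers=[255, 255, 255, 255, 255, 255], linear=[[0, 0.5, 1], [0, 1, 1.8], [0, 1, 1.8], [0, 1, 1.8], [0, 1, 1.8], [0, 1, 1.8]], rot=[[0, 0, 0], [0, 0, 0], [0, 0, 0], [0, 0, 0], [0, 0, 0], [0, 0, 0]])

```text
time_s: 23.2
position: [0.4269, -0.0095, 0.1338]
tcp_rot: [[-0.985, -0.158, 0.072], [-0.158, 0.987, 0.01], [-0.072, -0.001, -0.997]]
force: [4.9, -0.1, -1.6]
opening: 0.098
```

Run:
```python
from h import *
s=bot.read_state();print(s["time_s"],s["position"],s["force"],s["opening"])
g=s["position"]-.019*s["tcp_rot"][:,2]-AX; print(g@XS,g@YS,g[2],pin(g@YS,g[2]))
im=snap("side","side15");cv2.imwrite("pics/s15c.png",cv2.resize(im[195:295,205:280],None,fx=6,fy=6,interpolation=cv2.INTER_CUBIC))
```

```text
23.2 [ 0.4269 -0.0095  0.1338] [ 4.9416 -0.0778 -1.6038] 0.09803903214761873
-0.007040609381059049 0.02174332862654369 0.047723904419192595 (np.float64(-24.494325753699496), np.float64(0.05244371642793925))
```

View pics/s15c.png

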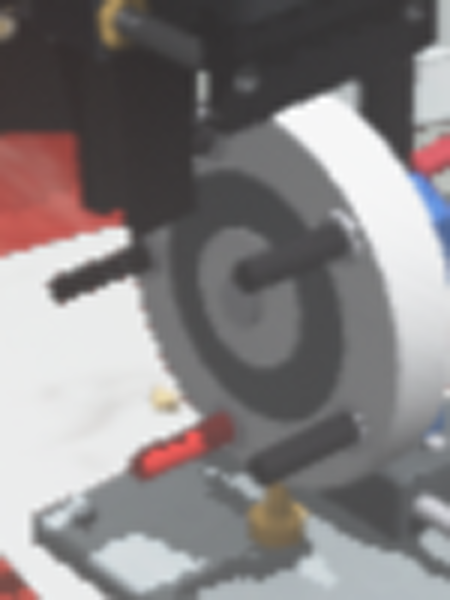

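Run:
```python
from h import *
P=[(143,465),(61,288),(246,276),(258,467)]
qfit(P,6,205,195,[0,1,3,4]); qfit(P,6,205,195,[0,1,3,4],ctr=.0029+.00375j)
im=snap("top","top15")
a=cv2.imread("pics/top11.png")
r=(slice(200,250),slice(290,330))
cv2.imwrite("pics/cmp15.png",np.hstack([cv2.resize(x[205:245,292:342],None,fx=8,fy=8,interpolation=cv2.INTER_CUBIC) for x in(a,im)])[:,:800])
b=[]
for x in (a,im,cv2.imread("pics/side3.png"),cv2.imread("pics/side11.png"),cv2.imread("pics/side15.png")):
    h=cv2.cvtColor(x,cv2.COLOR_BGR2HSV); m=cv2.inRange(h,(105,120,60),(125,255,255)); 
    ys,xs=np.nonzero(m[190:300,240:345]); print(len(xs),xs.min()+240 if len(xs) else None,xs.max()+240 if len(xs) else None)
```

```text
q -169.3 r 48.7 c z,y mm 2.801243231533038 -4.248750817222089 res mm [0.7 0.4 0.3 0.6] pins [-169.9  -96.8   46.5  119.1]
q -169.4 r 48.8 c z,y mm 2.9 -3.75 res mm [1.  0.8 0.5 0.3] pins [-170.4  -97.    47.   119. ]
203 240 329
165 240 329
0 None None
11 275 279
13 275 279
```

View pics/cmp15.png

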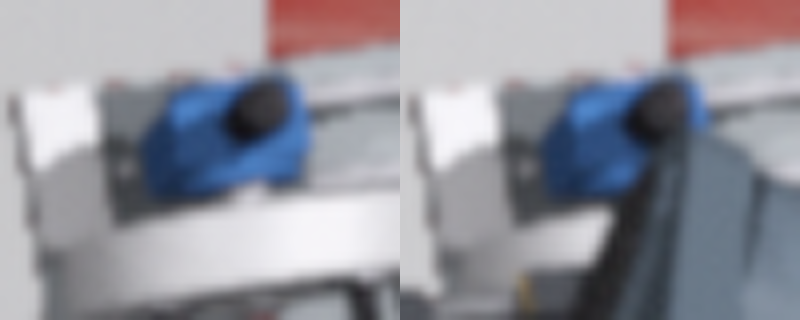

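Run:
```python
from h import *
g=lambda n:cv2.cvtColor(cv2.imread(f"pics/{n}.png"),cv2.COLOR_BGR2GRAY).astype(np.float32)
ref=g("side3")
for n in("side8","side11","side13","side15"):
    x=g(n)
    for (u0,v0,u1,v1) in [(232,240,262,266),(233,222,247,262)]:
        t=x[v0:v1,u0:u1]; R=cv2.matchTemplate(ref[v0-4:v1+4,u0-4:u1+4],t,cv2.TM_CCOEFF_NORMED)
        _,m,_,l=cv2.minMaxLoc(R); i,j=l[1],l[0]
        sub=lambda a,b,c:(a-c)/(2*(a-2*b+c))
        dx=sub(R[i,j-1],R[i,j],R[i,j+1]) if 0<j<8 else 0; dy=sub(R[i-1,j],R[i,j],R[i+1,j]) if 0<i<8 else 0
        print(n,round(m,3),"shift of ref rel",round(j-4+dx,2),round(i-4+dy,2))
print(proj("side",AX)-proj("side",AX-.005*YS))
```

```text
side8 0.945 shift of ref rel 0.16 0.34
side8 0.966 shift of ref rel 0.07 0.06
side11 0.771 shift of ref rel -0.23 0.26
side11 0.793 shift of ref rel -0.98 -1.77
side13 0.755 shift of ref rel -0.16 0.49
side13 0.715 shift of ref rel -1.09 -1.67
side15 0.734 shift of ref rel 0.02 0.57
side15 0.732 shift of ref rel -1.06 -1.67
[-1.8433 -1.1039]
```

play_rows(fingers=[255, 255, 255, 255, 255], linear=[[0, 0, 0], [0, 0, 0], [0, 0, 0], [0, 0, 0], [0, 0, 0]], rot=[[0, 0, 0], [0, 0, 0], [0, 0, 0], [0, 0, 0], [0, 0, 0]])

```text
time_s: 23.8
position: [0.4269, -0.0095, 0.1338]
tcp_rot: [[-0.985, -0.158, 0.072], [-0.158, 0.987, 0.01], [-0.072, -0.001, -0.997]]
force: [4.8, 0.6, -1.8]
opening: 0.104
```

Run:
```python
from h import *
s=bot.read_state();print(s["time_s"],s["position"],s["force"],s["opening"])
bot.hand_in()
```

```text
23.8 [ 0.4269 -0.0095  0.1338] [ 4.7932  0.561  -1.7742] 0.10370888487751552
the job is handed in; nothing more can be done
```

The job is handed in at 23.8 s. The carriage is at the left end block, and the wheel is held by one of its black pins with the heavy side down, as best I could measure.

**Carriage:** I slid it by the handle about 107 mm until it met the end block, where the push force rose to 21 N. Later pictures show no shift beyond about 1 mm. One of the two image patches I compared, the one the pins pass through, matched poorly, so I did not rely on it.

**Finding the heavy side:** I turned the wheel about 75° clockwise and about 90° counter-clockwise, letting go each time.
- **Rests:** it stopped at q ≈ 210.3° and q ≈ 171.1°, which is 19.6° either side of the midpoint.
- **Heavy side down:** that puts it at q ≈ 190.7°.
- **Cross-checks:** for the second rest, the top camera gave 169.8° and the grip position 170.3°. The true angle could therefore be about 1° lower.

**Final hold:** the side camera reads q ≈ 190.6°, and the grip position shows a turn of 19.9° from the second rest, where 19.6° was wanted. The final force on the tool is about 5 N and steady, with the grip closed on the pin. The first try stopped about 2° short and the next went about 1.4° past, so I made small corrections. The other things on the bench were never approached.

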